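# Turn a sand core to face the fork gauge and bring the gauge up to it

## Robot

A 6-joint arm with a two-finger parallel gripper is mounted at the origin on the work surface. World frame = base frame: x ahead of the robot, y to its left, z up, the work surface at z = 0. Lengths are in mm, angles in degrees, forces in N, time in s.
With the tool pointing down it reaches from about 300 to 850 mm from the base axis. Payload 4.2 kg.
Tool frame: the origin (TCP) lies midway between the tips of the shut fingers; the grasp point (between the pads) lies 19 mm behind it; z points along the fingers, y is the line along which they close (so a half turn about z gives the same grasp; the last joint's range is limited). The gripper opens to 91 mm and grips with 3 to 60 N. Pads are 32 mm wide; open, the fingers measure 118 mm over their backs; the gripper's body (76 mm by 178 mm) begins 60 mm behind the grasp point.
Start: joints at [-64.973, 18.312, 89.639, -0, 72.044, -1.146], TCP at [253.626, -516.059, 213.976] pointing down, gripper open.
Joint ranges: [-177.97, 177.97], [-48.28, 115.42], [12.27, 149.76], [-77.06, 257.06], [2.81, 150.46], [-146.56, 146.56]. Speed limits (degrees/s): [147.25, 147.25, 180, 180, 180, 180].

## Interface

Orientations are given as [roll, pitch, yaw] about the fixed x, y, z axes, in that order (R = Rz(yaw) Ry(pitch) Rx(roll)).
In Python, from workcell import state, grab_frame, camera_model, workorder gives the robot as it stands.
- The arm moves only by the tool carry_out, never from a script. Its argument "commands" is a list of rows, each a list of 7 numbers: the turn, a rotation vector about the tool's x, y, z in degrees, then the shift along the tool's x, y, z in mm, then the opening, from -1 (shut) to 1 (fully open). In form: [[ax, ay, az, dx, dy, dz, hand], ...]. A call has 1 to 20 rows; each row is the pose to reach, as a shift and turn from the pose commanded when the call began, along the tool's axes at that moment; what a row does not reach only later rows make up. A row lasts 1/10 s, in which the tool goes at most 50 mm and 8.59 degrees, less where a joint would pass 70% of its speed; a pose out of reach is approached as far as the arm can. A call with a gripper value outside its range is refused whole. The fingers move at their own pace and stop on an object; "force" is the grip in N (left out, the last holds). Time passes only in rows, so rows that repeat a pose let the fingers close. It gives the time, the measured TCP pose, the force, the opening and the grip force at its end, in the units of the state.
- state(): the state, without advancing time (a new reading comes with each control period).
- grab_frame(name): name is "scene" or "top" or "wrist"; returns the picture (420x560x3 uint8, red, green, blue); there is no depth.
- camera_model(name): a dict with "fx", "fy", "cx", "cy" (pixels), "origin" and "rotation" of the camera in the world; the wrist camera has in their place "mount" (4x4, takes a point from camera to tool coordinates, whose origin is the TCP and whose axes are the flange's). Camera axes: x right, y up, looking along -z (the intrinsics and any distortion apply to the point x, -y, -z); pixel columns grow to the right and rows downward; lengths in mm; the calibration is good to about 2 mm. The wrist camera is an equidistant fisheye: a pixel r from the principal point sees the ray r / f radians off the axis. A picture is of the moment at which its call begins: read the wrist's pose just before it. camera_model takes no time and is no camera call.
- workorder.job_done(): hands the job in; it is judged then, once.
The state is a dict: "time_s": time; "qpos": joint angles; "qvel": joint speeds; "effort": joint torques, N m; "ee_pos": TCP position; "ee_rot": TCP orientation; "force": force on the tool from outside, world axes, zero at the start; "torque": the same for the moment, N m; "gripper_width": finger opening in mm; "gripper_force": force on a finger pad.
Only numpy, scipy, OpenCV 4.12 (cv2) and the standard library are available. Lean on these libraries where they do the work, as an engineer would, in place of code of your own. Each camera call takes 0.05 s, during which the arm holds its last target. There are 200 camera calls.

## Task

In the checking stand, turn the sand core in its round seat, without lifting it out, until its wide lug points straight at the forked gauge (the stop pin beside the seat bars the lug's short way, so bring it round the other way), and let go of it while the gauge is still drawn back. Then slide the gauge up along its rail by its tab until the fork straddles the lug and the back of the fork just rests against the lug's end, and leave it there. Sand cores are brittle, so bring the fork up gently, keep the core upright, and leave the spare cores, the bent core and the brush where they are.

Things in the scene. Friction and masses are not known exactly. Their poses are not given: they have to be found in the camera images.
- core: The sand core in the stand's seat: a tan upright cylinder 84 mm in diameter (shoulder from 82 mm up, flat top at 96 mm), about 0.75 kg, with a hexagonal boss on top and two lugs on its side. The wide lug points along its +x; a narrow rib, 8 mm wide and reaching 46 mm from the axis, is 137 degrees round from it, anticlockwise from above. Origin: centre of the underside; z up the axis.
- lug (a point): Centre of the flat end of the core's wide lug, 56 mm from the core's axis and 57.5 mm above its underside. The lug is 20 mm wide and 35 mm tall (40 to 75 mm above the underside) and sticks 14 mm out of the side.
- boss (a point): Middle of the core's hexagonal boss, on its axis, 111 mm above its underside; the place to grip. The boss is 40 mm over its flats (46 over corners) and 30 mm tall (96 to 126 mm above the underside); flats face the core's +x and every 60 degrees from it.
- stand: The fixed checking stand: a grey base plate 300 by 130 mm and 12 mm thick, with the round seat at one end and the gauge's rail at the other. Origin on the bench under the centre of the seat; x points from the seat along the rail to the gauge; the plate runs from x = -65 to +235 mm. Its place and yaw vary.
- seat (a point): Centre of the round seat, on top of the base plate (12 mm above the bench), where the core's underside rests. A steel rim 8 mm tall, inner diameter 88 mm and outer 104 mm, surrounds it, so the core has about 2 mm of play all round.
- seat_front (a point): A point on the stand 100 mm from the seat's axis straight towards the gauge, 71.5 mm above the bench. The core's +x must point at it.
- pin (a point): Top of the stop pin, a fixed upright steel pin 8 mm in diameter, up to 98 mm above the bench, 54 mm from the seat's axis and 43 degrees anticlockwise (from above) from the direction of the gauge. The wide lug cannot pass it (the narrow rib can), so the lug, which starts 80 to 149 degrees anticlockwise from the gauge, must come round anticlockwise, the long way.
- carriage (a joint): Position of the gauge on its rail (m): 0 drawn back, growing as it slides towards the core (the stand's -x), at most 0.075. The fork's back face is 120 mm from the seat's axis at 0, so it meets the turned core's wide lug at about 0.064, give or take the core's play. The rail drags with about 3 N; the gauge stays where it is left.
- fork (a point): The steel fork on the front of the gauge: a bar 60 mm wide and 26 mm tall (58.5 to 84.5 mm above the bench) with two prongs 10 mm wide, 30 mm apart, that stick 10 mm out of it towards the core. Origin: centre of the fork's back face (between the prongs), 71.5 mm above the bench; x as the stand's x.
- tab (a point): The gauge's upright steel tab, the place to hold it: 14 mm thick along the rail, 40 mm wide, standing free from 93 to 131 mm above the bench. The point is in the middle of its thickness and width, 120 mm above the bench, 58 mm behind the fork's back face. Below it is the gauge's block, 56 mm long and 44 mm wide.
- spare1: A spare sand core of the same shape standing on the bench, a bystander. Origin: centre of its underside.
- spare2: Another spare sand core, a bystander. Origin: centre of its underside.
- ubend: A U-shaped sand core of 32 mm round section, about 140 by 122 mm, lying on the bench, a bystander. Origin: on the bench amid the U.
- brush: A hand brush 180 mm long lying on the bench, a bystander.
Things that resemble listed ones, but are neither listed nor needed, are in the scene too. What is shaped like the core but green or turquoise is not meant.

How it is judged (in metres and radians):
On the way:
1. the core's wide lug points at the gauge (within about 6 degrees) and the core is let go, the gauge still drawn back (joint below 0.045) (x of seat_front in the frame of core above 0.08 m and y of seat_front in the frame of core between -0.011 and 0.011 m and value of joint carriage below 0.045 m and contact force between the fingers and core below 0.3 N), for 0.2 s.
At the end, for the whole second after the job is handed in: The core stands upright (within 0.04 rad) in its seat (within 6 mm), its wide lug pointing along the stand at the gauge (within 0.14 rad) between the fork's prongs, the lug's end within 2 mm of the back of the fork, everything released and at rest (x of fork in the frame of core between 0.05 and 0.058 m and y of fork in the frame of core between -0.007 and 0.007 m and angle between the x axis of core and the x axis of stand, either way round below 0.14 rad and distance between core and seat below 0.006 m and angle between core's own z axis and vertical below 0.04 rad and linear speed of core below 0.01 m/s and velocity of joint carriage between -0.005 and 0.005 m/s); the robot touches nothing.
It fails at once if the gauge presses on the core with more than 12 N (contact force between carriage and core above 12 N).
It fails at once if the core is lifted out of its seat (its underside more than 10 mm above it) (height (world z) of core above 0.022 m).
It fails at once if the core is tipped by more than 0.2 rad (angle between core's own z axis and vertical above 0.2 rad).
It fails at once if a spare core, the bent core or the brush is moved by more than 20 mm (distance of any of spare1, spare2, ubend, brush from where it was at the start of the episode above 0.02 m).
It also fails if it takes over 72 s, if anything falls off the work surface, if the arm or the gripper's body presses on something with over 40 N, if the wrist force passes 120 N, or if a joint passes its speed limit or range.

## Working session

There is one attempt and no reset: what is moved stays moved. The work goes in short steps, Python scripts to look and compute and a tool call to move; the robot and the scene stay as the last step left them, time stands still between calls to the robot, and variables do not carry over. Pictures are saved under pics/ and viewed, at most 10 in all, crops included, and the job is handed in when it is done.

Besides the shell and the picture viewer there is one more tool, called after "Emit:" by a JSON object that holds its "api" and its "payload", one argument or row to a line. carry_out: Moves the arm, as the interface text tells. Its arguments: {"type":"object","properties":{"commands":{"type":"array"},"force":{"type":"number"}},"required":["commands"]}

```bash
mkdir -p pics; ls
python3 - <<'E'
from workcell import *
import cv2
print(state())
for n in("scene","top","wrist"):
    print(n,camera_model(n)); cv2.imwrite(f"pics/{n}0.png",grab_frame(n)[:,:,::-1])
E
```

```text
pics
{'time_s': 0.0, 'qpos': array([-6.49732714e+01,  1.83494357e+01,  8.97062329e+01, -8.48748904e-04,
        7.20434061e+01, -1.14595528e+00]), 'qvel': array([-0.03918832, -0.03443637,  0.09375496,  0.01704456, -0.03549974,
        0.09153556]), 'effort': array([-7.40509277e-04, -4.12469137e+01, -2.31971633e+01,  7.25758960e-02,
        4.57237638e-02, -1.14084510e-04]), 'ee_pos': array([ 253.40215636, -515.58853331,  213.14356112]), 'ee_rot': array([-1.79900929e+02, -1.17463720e-03,  2.61729452e+01]), 'force': array([-0.68757445,  0.16252972, -0.22245597]), 'torque': array([-0.01176199,  0.010518  , -0.00858053]), 'gripper_force': 0.0, 'gripper_width': 91.1897749188545}
scene {'fx': 440.84451992256396, 'fy': 440.84451992256396, 'cx': 283.5357532329836, 'cy': 208.39846978152687, 'origin': array([1217.45586718,  530.49826995,  947.37871111]), 'rotation': array([ 46.52622734,  -0.65845287, 129.9702911 ])}
top {'fx': 411.4666471092877, 'fy': 411.4666471092877, 'cx': 276.02788015219335, 'cy': 206.59420042234228, 'origin': array([ 419.7534369 ,  -36.89644629, 1289.73827498]), 'rotation': array([  5.42783546,  -0.80301952, -89.70026572])}
wrist {'fx': 325.19226210127806, 'fy': 325.19226210127806, 'cx': 278.074359135236, 'cy': 209.00628968561557, 'mount': array([[ 7.80766254e-04,  9.67953995e-01,  2.51126370e-01,
         7.14934270e+01],
       [ 9.99999676e-01, -8.05542968e-04, -4.13125357e-06,
         4.29981739e-01],
       [ 1.98294218e-04,  2.51126292e-01, -9.67954310e-01,
        -1.70982717e+02],
       [ 0.00000000e+00,  0.00000000e+00,  0.00000000e+00,
         1.00000000e+00]])}
```

View pics/top0.png

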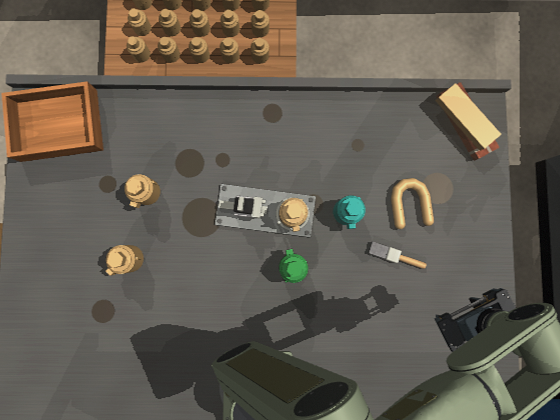

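View pics/scene0.png

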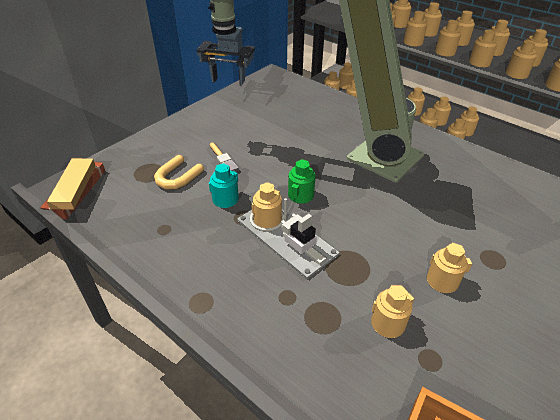

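Top view: the stand lies at about (265,210), with the core at (293,212), its lug pointing down (toward the robot) and the gauge to the left (+y). A green and a turquoise decoy stand nearby. Scene view: the core is at (266,205) and the gauge at (300,230).

```bash
cat > h.py <<'E'
import numpy as np, cv2
from workcell import *
from scipy.spatial.transform import Rotation as R
def ray(n,uv,st=None):
    m=camera_model(n); u,v=uv
    a=np.array([(u-m['cx'])/m['fx'],(v-m['cy'])/m['fy']])
    if n!='wrist':
        return m['origin'],R.from_euler('xyz',m['rotation'],degrees=True).apply(np.array([a[0],-a[1],-1]))
    r=np.hypot(*a); s=np.sin(r)/max(r,1e-9)
    d=np.array([a[0]*s,-a[1]*s,-np.cos(r)])
    T=np.eye(4);T[:3,:3]=R.from_euler('xyz',st['ee_rot'],degrees=True).as_matrix();T[:3,3]=st['ee_pos']
    T=T@m['mount']; return T[:3,3],T[:3,:3]@d
def onz(n,uv,z,st=None):
    o,d=ray(n,uv,st); return o+d*(z-o[2])/d[2]
def tri(r1,r2):
    (o1,d1),(o2,d2)=r1,r2
    t=np.linalg.lstsq(np.c_[d1,-d2],o2-o1,rcond=None)[0]
    p,q=o1+d1*t[0],o2+d2*t[1]; return (p+q)/2,np.linalg.norm(p-q)
def topose(st,xyz,rpy):
    "shift in tool axes and rotvec from the present pose"
    R0=R.from_euler('xyz',st['ee_rot'],degrees=True)
    return (R0.inv()*R.from_euler('xyz',rpy,degrees=True)).as_rotvec(degrees=True).round(2),R0.inv().apply(np.array(xyz)-st['ee_pos']).round(1)
E
python3 - <<'E'
from h import *
print(tri(ray('top',(293,206)),ray('scene',(266,188))))
for n,uv,z in [('top',(293,208),138),('top',(243,205),131),('top',(220,185),12),('top',(316,196),12),('top',(312,236),12),('top',(217,226),12)]: print(uv,onz(n,uv,z).round(1))
s=cv2.imread('pics/top0.png')[165:295,190:390]
cv2.imwrite('pics/topc.png',cv2.resize(s,None,fx=4,fy=4,interpolation=cv2.INTER_CUBIC))
E
```

```text
(array([530.08012322, -98.99228342, 142.58539386]), np.float64(2.452799216289305))
(293, 208) [ 525.6 -100.2  138. ]
(243, 205) [533.9  40.8 131. ]
(220, 185) [608.  121.5  12. ]
(316, 196) [ 575.4 -179.2   12. ]
(312, 236) [ 450.4 -166.3   12. ]
(217, 226) [479.6 128.5  12. ]
```

View pics/topc.png

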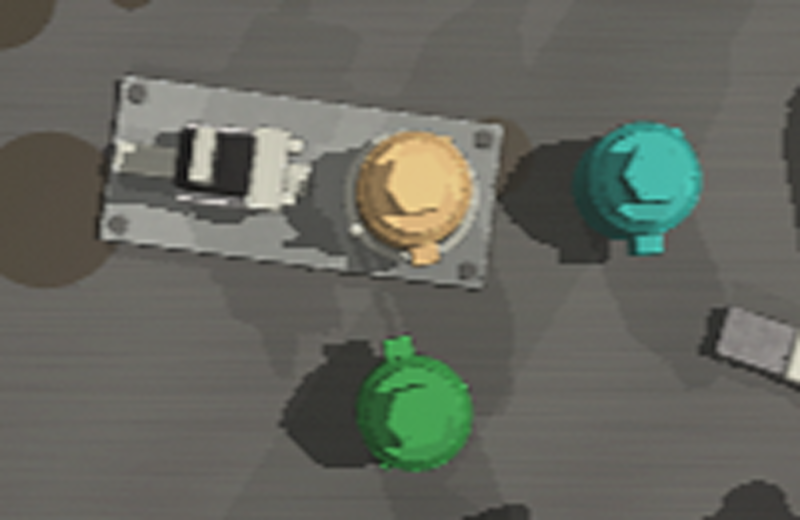

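The enlarged top view confirms the layout: the plate corners are at crop (121,76), (500,125), (482,290) and (101,240). The pin is at (356,230) and the lug at (425,255). I'll bring the wrist camera over for measurement.

Run:
```python
from h import *
s=state(); c=[onz('top',(190+u/4-.4,165+v/4-.4),12)[:2] for u,v in [(121,76),(500,125),(482,290),(101,240)]]
c=np.array(c); g=(c[0]+c[3])/2; b=(c[1]+c[2])/2; d=(g-b); print(np.linalg.norm(d), np.degrees(np.arctan2(d[1],d[0])), b+65*d/np.linalg.norm(d))
print(topose(s,(527,-95,290),(180,0,84)))
```

```text
298.4893557799865 82.92005418188138 [ 519.40108749 -103.06484199]
(array([-7.000e-02, -4.000e-02, -5.783e+01]), array([ 431.1, -257. ,  -76.3]))
```

Emit:
{"api": "carry_out", "payload": {
  "commands": [
    [0,0,-58,427,-253,-76,1],
    [0,0,-58,427,-253,-76,1],
    [0,0,-58,427,-253,-76,1],
    [0,0,-58,427,-253,-76,1],
    [0,0,-58,427,-253,-76,1],
    [0,0,-58,427,-253,-76,1],
    [0,0,-58,427,-253,-76,1],
    [0,0,-58,427,-253,-76,1],
    [0,0,-58,427,-253,-76,1],
    [0,0,-58,427,-253,-76,1],
    [0,0,-58,427,-253,-76,1],
    [0,0,-58,427,-253,-76,1],
    [0,0,-58,427,-253,-76,1],
    [0,0,-58,427,-253,-76,1],
    [0,0,-58,427,-253,-76,1],
    [0,0,-58,427,-253,-76,1]
  ]
}}

```text
time_s: 1.75
ee_pos: [524.8, -101.5, 290.0]
ee_rot: [-180.0, 0.0, 84.1]
force: [0.3, -0.4, 0.6]
gripper_width: 91.5
gripper_force: 0.0
```

```bash
cat > snap.py <<'E'
import sys,pickle
from h import *
n=sys.argv[1]; s=state(); cv2.imwrite(f'pics/{n}.png',grab_frame('wrist')[:,:,::-1]); pickle.dump(s,open(n+'.pkl','wb'))
print(s['time_s'],s['qpos'].round(1),s['qvel'].round(2),s['ee_pos'].round(1),s['ee_rot'].round(2))
E
python3 snap.py w1
```

```text
1.75 [-12.2  12.4  87.   -0.   80.6  -6.3] [ 0.27  0.11 -0.17  0.05 -0.01  0.06] [ 524.8 -101.5  290. ] [-1.800e+02  1.000e-02  8.408e+01]
```

View pics/w1.png

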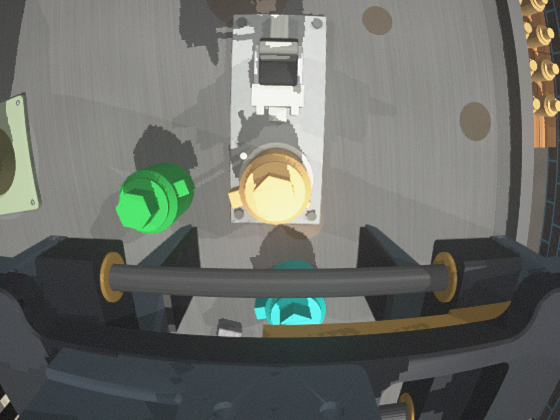

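Wrist view: the core boss is at about (275,188), the lug at (234,197) pointing left, the pin at (243,156), and the gauge tab at (280,45) pointing straight up. I'll take a second view shifted sideways for triangulation.

Emit:
{"api": "carry_out", "payload": {
  "commands": [
    [0,0,0,0,-45,0,1],
    [0,0,0,0,-90,0,1],
    [0,0,0,0,-90,0,1],
    [0,0,0,0,-90,0,1],
    [0,0,0,0,-90,0,1],
    [0,0,0,0,-90,0,1]
  ]
}}

```text
time_s: 2.4
ee_pos: [436.8, -91.8, 289.9]
ee_rot: [180.0, 0.0, 84.2]
force: [0.1, 0.7, -0.3]
gripper_width: 91.4
gripper_force: 0.0
```

```bash
python3 snap.py w2
python3 - <<'E'
import cv2,numpy as np
a=cv2.imread('pics/w1.png')[10:230,200:350]; b=cv2.imread('pics/w2.png')[10:230,275:425]
cv2.imwrite('pics/w12.png',np.hstack([cv2.resize(x,None,fx=2.66,fy=2.66,interpolation=cv2.INTER_CUBIC) for x in(a,b)]))
E
```

```text
2.4 [-13.3   4.   97.1  -0.   78.9  -7.5] [ 0.04  0.15  0.3  -0.03  0.24  0.07] [436.8 -91.8 289.9] [1.7997e+02 1.0000e-02 8.4170e+01]
```

View pics/w12.png

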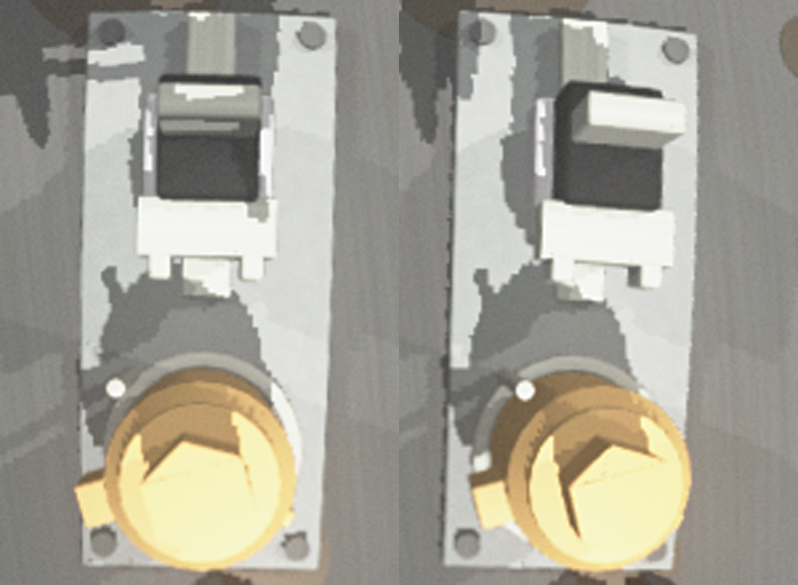

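The side-by-side shows the pin top at (116,387) and (525,389), the lug end at (80,505) and (475,505), and the tab top at (210,90) and (632,105). I'll enlarge the core with more contrast.

Run:
```python
import cv2,numpy as np
o=[]
for n,x in(('w1',226),('w2',298)):
    a=cv2.imread(f'pics/{n}.png')[145:230,x:x+95].astype(float)
    a=cv2.resize(a,None,fx=4.2,fy=4.2,interpolation=cv2.INTER_CUBIC).clip(0,255)
    a=255*(a/255)**2.2
    o.append(a)
cv2.imwrite('pics/w12b.png',np.hstack(o))
```

```text
[ WARN:0@0.148] global loadsave.cpp:1063 imwrite_ Unsupported depth image for selected encoder is fallbacked to CV_8U.
```

View pics/w12b.png

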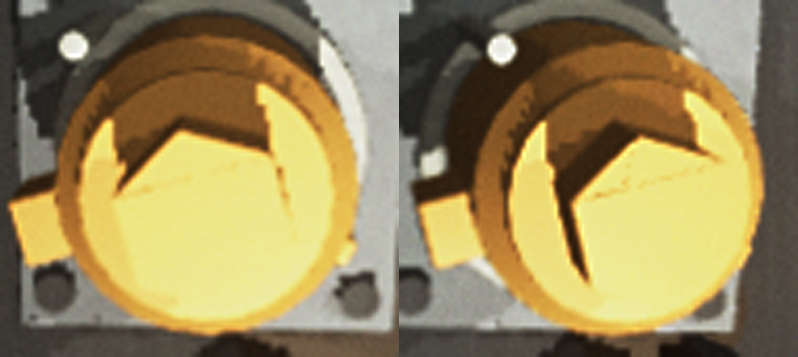

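Enlarged views: the boss-top corners are left (118,198), (178,128), (272,153) and right (575,202), (640,137), (718,160). The lug end corners are left (11,207), (26,267) and right (417,205), (434,267).

Run:
```python
from h import *; import pickle
s1,s2=[pickle.load(open(f'w{i}.pkl','rb')) for i in(1,2)]
def px(u,v,x,y,f): return ((u+.5)/f-.5+x,(v+.5)/f-.5+y)
def T(name,a,b,z,big):
    if big: pa,pb=px(*a,226,145,4.2),px(b[0]-399,b[1],298,145,4.2)
    else: pa,pb=px(*a,200,10,2.66),px(b[0]-399,b[1],275,10,2.66)
    p,e=tri(ray('wrist',pa,s1),ray('wrist',pb,s2)); q=[onz('wrist',pa,z,s1),onz('wrist',pb,z,s2)]
    print(name,p.round(1),round(e,1),'| at z',z,q[0][:2].round(1),q[1][:2].round(1)); return (q[0]+q[1])[:2]/2
A=T('A',(118,198),(575,202),138,1);B=T('B',(178,128),(640,137),138,1);C=T('C',(272,153),(718,160),138,1)
ang=lambda v:np.degrees(np.arctan2(v[1],v[0]))
for P,Q in((A,B),(B,C)):
    d=Q-P; n=np.array([d[1],-d[0]])/np.linalg.norm(d); c=(P+Q)/2+20*n
    print('edge',np.linalg.norm(d),'normal',ang(n)%60,'centre',c, ((P+Q)/2-20*n))
L1=T('L1',(11,207),(417,205),87,1);L2=T('L2',(26,267),(434,267),87,1)
d=L2-L1;n=np.array([d[1],-d[0]])/np.linalg.norm(d);print('lug w',np.linalg.norm(d),'dir',ang(n),ang(-n),(L1+L2)/2-56*n,(L1+L2)/2+56*n)
pin=T('pin',(74,45),(501,48),98,1)
t1=T('tabrearL',(161,82),(592,92),131,0);t2=T('tabrearR',(260,82),(684,100),131,0)
f1=T('forkL',(137,255),(541,258),84.5,0);f2=T('forkR',(274,257),(673,264),84.5,0)
P=[T('pl',a,b,12,0) for a,b in[((88,11),(459,11)),((336,17),(697,35)),((317,568),(672,568)),((78,563),(445,565))]]
for a,b in((0,3),(1,2)): print('stand yaw',ang(P[a]-P[b]))
for a,b in((0,1),(3,2)): print('cross',ang(P[a]-P[b])-90)
print(ang(t1-t2)-90,ang(f1-f2)-90)
b=(P[2]+P[3])/2;g=(P[0]+P[1])/2;u=(g-b)/np.linalg.norm(g-b);print('seat plate',b+65*u,g-235*u,ang(u))
a=np.radians(ang(u)+43);print('seat pin',pin-54*np.array([np.cos(a),np.sin(a)]))
print('fork dist 120-10?', (f1+f2)/2)
```

```text
A [501.5 -94.6 135.5] 0.0 | at z 138 [501.8 -94.1] [501.1 -94.1]
B [518.1 -78.9 139.1] 0.7 | at z 138 [518.1 -78.7] [518.3 -79.4]
C [539.9 -88.2 131.1] 0.1 | at z 138 [539.8 -87. ] [537.9 -86.8]
edge 22.507946641898243 normal 11.960285475345337 centre [ 523.16361844 -101.43984324] [496.41900503 -71.69550507]
edge 22.16086082381888 normal 9.177837566126541 centre [ 521.40723887 -101.67560433] [535.6259802  -64.28807439]
L1 [ 465.4 -103.9   81.2] 1.2 | at z 87 [ 466.3 -103.4] [ 465.1 -102. ]
L2 [ 468.4 -120.6   87.5] 0.7 | at z 87 [ 468.2 -121.1] [ 468.4 -120.4]
lug w 18.238005669849617 dir -171.79763453760685 8.202365462393159 [ 522.45244487 -103.74353276] [ 411.59816661 -119.72254998]
pin [490.9 -59.2  96.9] 0.1 | at z 98 [491.  -59.2] [490.7 -59.1]
tabrearL [524.3  59.3 130.2] 0.8 | at z 131 [524.4  59.5] [524.1  58.7]
tabrearR [561.7  55.7 129.5] 0.8 | at z 131 [561.6  55.7] [561.1  55. ]
forkL [504.9  -3.6  83. ] 0.2 | at z 84.5 [505.   -3.8] [504.7  -3.6]
forkR [563.3 -10.2  86.8] 1.3 | at z 84.5 [563.5 -10.7] [564.2  -9.5]
pl [487.5 136.4  15.9] 0.7 | at z 12 [487.2 138.2] [487.8 137.3]
pl [615.6 120.9  12.5] 1.0 | at z 12 [615.7 121.6] [615.6 120.5]
pl [ 577.6 -173.4   14.6] 0.4 | at z 12 [ 577.8 -174.4] [ 578.4 -174.1]
pl [ 451.2 -154.1   27. ] 0.2 | at z 12 [ 448.3 -158.3] [ 451.4 -158.8]
stand yaw 82.75887979344988
stand yaw 82.7424362002079
cross 82.57490642246694
cross 83.01936403232654
84.20449540007857 83.80070191831854
seat plate [ 522.17329603 -101.90851526] [ 521.94448698 -103.70726981] 82.75067181564185
seat pin [ 522.40967444 -102.96602672]
fork dist 120-10? [534.32689393  -6.88336155]
```

Run:
```python
from h import *
s=state()
for z in(190,112): print(topose(s,(522.3,-101.8,z),(180,0,40.3)))
```

```text
(array([ 0.  ,  0.  , 43.87]), array([-1.4, 86.2, 99.8]))
(array([ 0.  ,  0.  , 43.87]), array([ -1.3,  86.2, 177.8]))
```

Emit:
{"api": "carry_out", "payload": {
  "commands": [
    [0,0,10,0,30,30,1],
    [0,0,20,0,60,60,1],
    [0,0,30,-1,86,100,1],
    [0,0,40,-1,86,100,1],
    [0,0,44,-1,86,100,1],
    [0,0,44,-1,86,100,1],
    [0,0,44,-1,86,100,1],
    [0,0,44,-1,86,100,1],
    [0,0,44,-1,86,100,1],
    [0,0,44,-1,86,100,1]
  ]
}}

```text
time_s: 3.45
ee_pos: [521.2, -101.3, 190.3]
ee_rot: [180.0, -0.0, 40.2]
force: [-0.7, 0.5, 0.6]
gripper_width: 91.2
gripper_force: 0.0
```

Run:
```python
from h import *
s=state(); print(s['ee_pos'],s['ee_rot'],s['qpos'],s['force'])
print(topose(s,(522.3,-101.8,112),(180,0,40.3)))
```

```text
[ 521.23191648 -101.25911618  190.27326524] [ 1.79964219e+02 -2.22952418e-02  4.02153388e+01] [-1.22322533e+01  1.52978255e+01  9.75589076e+01 -4.48568479e-03
  6.71013117e+01  3.75541587e+01] [-0.67090087  0.53899027  0.55502407]
(array([ 0.04, -0.02, -0.08]), array([ 0.4,  1.1, 78.3]))
```

Emit:
{"api": "carry_out", "payload": {
  "commands": [
    [0,0,0,0.5,1,20,1],
    [0,0,0,0.5,1,40,1],
    [0,0,0,0.5,1,60,1],
    [0,0,0,0.5,1,70,1],
    [0,0,0,0.5,1,78,1],
    [0,0,0,0.5,1,78,1],
    [0,0,0,0.5,1,78,1],
    [0,0,0,0.5,1,78,1],
    [0,0,0,0.5,1,78,0.2],
    [0,0,0,0.5,1,78,-0.2],
    [0,0,0,0.5,1,78,-0.4],
    [0,0,0,0.5,1,78,-0.4],
    [0,0,0,0.5,1,78,-0.4],
    [0,0,0,0.5,1,78,-0.4],
    [0,0,0,0.5,1,78,-0.4]
  ],
  "force": 20
}}

```text
time_s: 4.95
ee_pos: [522.0, -101.6, 111.9]
ee_rot: [-180.0, 0.0, 40.2]
force: [-0.9, 0.2, 1.9]
gripper_width: 39.9
gripper_force: 20.0
```

Emit:
{"api": "carry_out", "payload": {
  "commands": [
    [0,0,-3,0,0,0,-0.4],
    [0,0,-8,0,0,0,-0.4],
    [0,0,-14,0,0,0,-0.4],
    [0,0,-20,0,0,0,-0.4],
    [0,0,-26,0,0,0,-0.4],
    [0,0,-32,0,0,0,-0.4],
    [0,0,-38,0,0,0,-0.4],
    [0,0,-44,0,0,0,-0.4],
    [0,0,-50,0,0,0,-0.4],
    [0,0,-56,0,0,0,-0.4],
    [0,0,-62,0,0,0,-0.4],
    [0,0,-68,0,0,0,-0.4],
    [0,0,-74,0,0,0,-0.4],
    [0,0,-80,0,0,0,-0.4],
    [0,0,-85,0,0,0,-0.4],
    [0,0,-85,0,0,0,-0.4],
    [0,0,-85,0,0,0,-0.4]
  ]
}}

```text
time_s: 6.65
ee_pos: [522.3, -101.9, 111.9]
ee_rot: [-180.0, 0.0, 125.1]
force: [0.6, -0.5, 0.1]
gripper_width: 40.3
gripper_force: 20.0
```

Emit:
{"api": "carry_out", "payload": {
  "commands": [
    [0,0,-3,0,0,0,-0.4],
    [0,0,-8,0,0,0,-0.4],
    [0,0,-14,0,0,0,-0.4],
    [0,0,-20,0,0,0,-0.4],
    [0,0,-26,0,0,0,-0.4],
    [0,0,-32,0,0,0,-0.4],
    [0,0,-38,0,0,0,-0.4],
    [0,0,-44,0,0,0,-0.4],
    [0,0,-50,0,0,0,-0.4],
    [0,0,-56,0,0,0,-0.4],
    [0,0,-62,0,0,0,-0.4],
    [0,0,-68,0,0,0,-0.4],
    [0,0,-74,0,0,0,-0.4],
    [0,0,-80,0,0,0,-0.4],
    [0,0,-85,0,0,0,-0.4],
    [0,0,-85,0,0,0,-0.4],
    [0,0,-85,0,0,0,-0.4]
  ]
}}

```text
time_s: 8.35
ee_pos: [522.1, -102.5, 112.2]
ee_rot: [-179.9, -0.1, -149.9]
force: [-1.6, -4.7, 0.8]
gripper_width: 39.7
gripper_force: 20.0
```

Emit:
{"api": "carry_out", "payload": {
  "commands": [
    [0,0,0,0,0,0,0.5],
    [0,0,0,0,0,0,1],
    [0,0,0,0,0,0,1],
    [0,0,0,0,0,0,1],
    [0,0,0,0,0,-3,1],
    [0,0,8,0,0,-3,1],
    [0,0,16,0,0,-3,1],
    [0,0,24,0,0,-3,1],
    [0,0,32,0,0,-3,1],
    [0,0,40,0,0,-3,1],
    [0,0,48,0,0,-3,1],
    [0,0,56,0,0,-3,1],
    [0,0,64,0,0,-3,1],
    [0,0,72,0,0,-3,1],
    [0,0,80,0,0,-3,1],
    [0,0,88,0,0,-3,1],
    [0,0,96,0,0,-3,1],
    [0,0,96,0,0,-3,1]
  ]
}}

```text
time_s: 10.15
ee_pos: [522.3, -101.6, 115.1]
ee_rot: [180.0, 0.0, 114.2]
force: [-0.4, 0.4, -0.1]
gripper_width: 91.0
gripper_force: 0.0
```

Emit:
{"api": "carry_out", "payload": {
  "commands": [
    [0,0,8,0,0,0,1],
    [0,0,16,0,0,0,1],
    [0,0,24,0,0,0,1],
    [0,0,24,0,0,3,1],
    [0,0,24,0,0,3,1],
    [0,0,24,0,0,3,1],
    [0,0,24,0,0,3,0.2],
    [0,0,24,0,0,3,-0.4],
    [0,0,24,0,0,3,-0.4],
    [0,0,24,0,0,3,-0.4],
    [0,0,24,0,0,3,-0.4],
    [0,0,24,0,0,3,-0.4],
    [0,0,24,0,0,3,-0.4]
  ],
  "force": 20
}}

```text
time_s: 11.45
ee_pos: [522.6, -101.7, 112.0]
ee_rot: [180.0, 0.0, 90.2]
force: [0.5, 0.6, 0.7]
gripper_width: 40.0
gripper_force: 20.0
```

Emit:
{"api": "carry_out", "payload": {
  "commands": [
    [0,0,-3,0,0,0,-0.4],
    [0,0,-8,0,0,0,-0.4],
    [0,0,-14,0,0,0,-0.4],
    [0,0,-20,0,0,0,-0.4],
    [0,0,-26,0,0,0,-0.4],
    [0,0,-32,0,0,0,-0.4],
    [0,0,-38,0,0,0,-0.4],
    [0,0,-44,0,0,0,-0.4],
    [0,0,-50,0,0,0,-0.4],
    [0,0,-56,0,0,0,-0.4],
    [0,0,-62,0,0,0,-0.4],
    [0,0,-68,0,0,0,-0.4],
    [0,0,-74,0,0,0,-0.4],
    [0,0,-79,0,0,0,-0.4],
    [0,0,-82.8,0,0,0,-0.4],
    [0,0,-82.8,0,0,0,-0.4],
    [0,0,-82.8,0,0,0,-0.4],
    [0,0,-82.8,0,0,0,-0.4]
  ]
}}

```text
time_s: 13.25
ee_pos: [522.1, -102.1, 111.9]
ee_rot: [-179.9, -0.0, 172.9]
force: [-1.5, -2.3, -0.5]
gripper_width: 39.9
gripper_force: 20.0
```

Emit:
{"api": "carry_out", "payload": {
  "commands": [
    [0,0,0,0,0,0,-0.1],
    [0,0,0,0,0,0,0.4],
    [0,0,0,0,0,0,1],
    [0,0,0,0,0,0,1],
    [0,0,0,0,0,0,1],
    [0,0,0,0,0,-15,1],
    [0,0,0,0,0,-40,1],
    [0,0,8,0,0,-75,1],
    [0,0,16,0,0,-110,1],
    [0,0,24,0,0,-140,1],
    [0,0,32,0,0,-178,1],
    [0,0,40,0,0,-178,1],
    [0,0,48,0,0,-178,1],
    [0,0,56,0,0,-178,1],
    [0,0,64,0,0,-178,1],
    [0,0,72,0,0,-178,1],
    [0,0,80,0,0,-178,1],
    [0,0,88,0,0,-178,1],
    [0,0,90,0,0,-178,1],
    [0,0,90,0,0,-178,1]
  ]
}}

```text
time_s: 15.25
ee_pos: [522.1, -101.6, 289.9]
ee_rot: [-180.0, -0.0, 83.0]
force: [0.8, -1.1, 0.3]
gripper_width: 90.9
gripper_force: 0.0
```

```bash
python3 snap.py w3
python3 - <<'E'
import cv2
a=cv2.imread('pics/w3.png')[10:230,200:360]
cv2.imwrite('pics/w3c.png',cv2.resize(a,None,fx=2.7,fy=2.7,interpolation=cv2.INTER_CUBIC))
E
```

```text
15.25 [-12.2  12.2  87.3   0.   80.6  -5.2] [ 0.    0.04  0.06 -0.02 -0.05 -1.62] [ 522.1 -101.6  289.9] [-1.7999e+02 -1.0000e-02  8.2990e+01]
```

View pics/w3c.png

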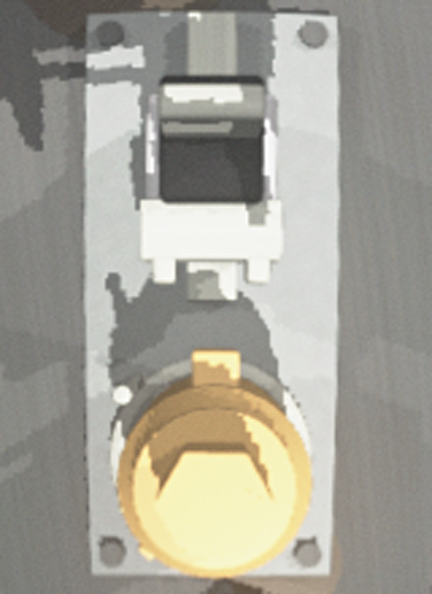

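The lug now points straight at the fork. Its end edge runs (192,351)–(241,351), and the fork's prong inner edges are at x = 175 and 248. Next I'll check offsets in the stand frame and plan the tab grasp.

Run:
```python
from h import *; import pickle
s=pickle.load(open('w3.pkl','rb'))
a=np.radians(82.9); X=np.array([np.cos(a),np.sin(a)]);Y=np.array([-X[1],X[0]]); S=np.array([522.3,-102.5])
def f(n,u,v,z):
    p=onz('wrist',((u+.5)/2.7-.5+200,(v+.5)/2.7-.5+10),z,s)[:2]; d=p-S; print(n,p.round(1),(d@X).round(1),(d@Y).round(1))
for n,u,v,z in [('lugL',192,351,87),('lugR',241,351,87),('lugL in',192,380,87),('lugR in',241,380,87),('bossL',183,450,138),('bossR',246,450,138),('forkL',141,260,84.5),('forkR',282,260,84.5),('prL',175,280,84.5),('prR',248,280,84.5),('tabL',163,80,131),('tabR',264,80,131),('tabfL',165,110,131),('tabfR',263,110,131),('pin',122,394,98)]: f(n,u,v,z)
e=state()
for x in(154,):
  P=S+X*x; print(P,topose(e,(*P,175),(180,0,172.9)),topose(e,(*P,175),(180,0,-7.1)))
```

```text
lugL [521.6 -45.5] 56.5 7.7
lugR [542.2 -48. ] 56.5 -13.0
lugL in [520.1 -57.8] 44.1 7.7
lugR in [540.7 -60.3] 44.2 -13.1
bossL [515.1 -79.7] 21.7 10.0
bossR [538.3 -82.5] 21.8 -13.4
forkL [504.9  -4. ] 95.6 29.4
forkR [564.2 -11.2] 95.8 -30.3
prL [518.2 -14.4] 86.9 15.0
prR [548.8 -18.2] 86.9 -15.9
tabL [524.7  60.9] 162.4 17.8
tabR [562.1  56.3] 162.5 -19.9
tabfL [524.1  48.8] 150.4 16.9
tabfR [560.2  44.4] 150.5 -19.5
pin [490.9 -59.1] 39.2 36.5
[541.33462742  50.31911843] (array([-0.000e+00, -1.000e-02, -8.988e+01]), array([153.1,   0.6, 114.9])) (array([-1.000e-02,  0.000e+00,  9.012e+01]), array([153.1,   0.6, 114.9]))
```

The lug is about 1° off and the core about 1.7 mm to one side, so both are within limits. The fork's back face needs to advance about 39 mm. Next comes the tab.

Emit:
{"api": "carry_out", "payload": {
  "commands": [
    [0,0,-8,25,0,10,0.6],
    [0,0,-16,50,0,20,0.6],
    [0,0,-24,80,0,40,0.2],
    [0,0,-32,110,0,60,0.2],
    [0,0,-40,140,0,80,0.2],
    [0,0,-48,154,1,100,0.2],
    [0,0,-56,154,1,115,0.2],
    [0,0,-64,154,1,115,0.2],
    [0,0,-72,154,1,115,0.2],
    [0,0,-80,154,1,115,0.2],
    [0,0,-88,154,1,115,0.2],
    [0,0,-90,154,1,115,0.2],
    [0,0,-90,154,1,115,0.2],
    [0,0,-90,154,1,115,0.2],
    [0,0,-90,154,1,115,0.2]
  ]
}}

```text
time_s: 16.8
ee_pos: [542.0, 51.0, 174.9]
ee_rot: [-180.0, 0.0, 173.0]
force: [-0.7, -1.3, -0.5]
gripper_width: 54.8
gripper_force: 0.0
```

Run:
```python
from h import *
e=state(); a=np.radians(82.9); X=np.array([np.cos(a),np.sin(a)]); S=np.array([522.3,-102.5])
P=S+X*154.5+0.7*np.array([X[1],-X[0]]); print(e['ee_pos'],e['ee_rot'],e['gripper_width'],topose(e,(*P,103),(180,0,172.9)))
```

```text
[542.02548433  51.04316407 174.945761  ] [-1.79997543e+02  2.80311530e-03  1.72954780e+02] 54.825511983959416 (array([-0.  ,  0.  ,  0.05]), array([-0.1, -0.3, 71.9]))
```

Emit:
{"api": "carry_out", "payload": {
  "commands": [
    [0,0,0,0,0,20,0.2],
    [0,0,0,0,0,40,0.2],
    [0,0,0,0,0,55,0.2],
    [0,0,0,0,0,65,0.2],
    [0,0,0,0,0,72,0.2],
    [0,0,0,0,0,72,0.2],
    [0,0,0,0,0,72,0.2],
    [0,0,0,0,0,72,-0.3],
    [0,0,0,0,0,72,-0.6],
    [0,0,0,0,0,72,-1],
    [0,0,0,0,0,72,-1],
    [0,0,0,0,0,72,-1],
    [0,0,0,0,0,72,-1],
    [0,0,0,0,0,72,-1]
  ],
  "force": 12
}}

```text
time_s: 18.2
ee_pos: [542.0, 50.8, 103.0]
ee_rot: [-180.0, 0.0, 172.9]
force: [-1.1, -1.2, 0.8]
gripper_width: 14.0
gripper_force: 12.0
```

Emit:
{"api": "carry_out", "payload": {
  "commands": [
    [0,0,0,0,-2,0,-1],
    [0,0,0,0,-5,0,-1],
    [0,0,0,0,-8,0,-1],
    [0,0,0,0,-11,0,-1],
    [0,0,0,0,-14,0,-1],
    [0,0,0,0,-17,0,-1],
    [0,0,0,0,-20,0,-1],
    [0,0,0,0,-23,0,-1],
    [0,0,0,0,-26,0,-1],
    [0,0,0,0,-28,0,-1],
    [0,0,0,0,-30,0,-1],
    [0,0,0,0,-32,0,-1],
    [0,0,0,0,-34,0,-1],
    [0,0,0,0,-35,0,-1],
    [0,0,0,0,-35,0,-1],
    [0,0,0,0,-35,0,-1]
  ]
}}

```text
time_s: 19.8
ee_pos: [537.6, 16.0, 103.0]
ee_rot: [-180.0, -0.0, 173.0]
force: [-1.3, 1.4, 5.3]
gripper_width: 13.8
gripper_force: 12.0
```

```bash
python3 snap.py w4
python3 - <<'E'
from h import *
for i in range(4): e=state(); print(e['force'].round(1))
a=cv2.imread('pics/w4.png'); t=grab_frame('top')[165:245,190:330,::-1]; c=grab_frame('scene')[160:280,210:350,::-1]
cv2.imwrite('pics/v4.png',np.hstack([a,np.vstack([cv2.resize(t,(240,137),interpolation=2),cv2.resize(c,(240,206),interpolation=2),np.zeros((77,240,3),np.uint8)])]))
E
```

```text
19.8 [  0.5  20.5 103.8  -0.   55.7 -82.5] [ 0.08  0.05  0.01  0.01 -0.    0.01] [537.6  16.  103. ] [-1.7996e+02 -1.0000e-02  1.7298e+02]
[-2.5  1.4  4.2]
[-2.5  1.4  4.2]
[-2.5  1.4  4.2]
[-2.5  1.4  4.2]
```

View pics/v4.png

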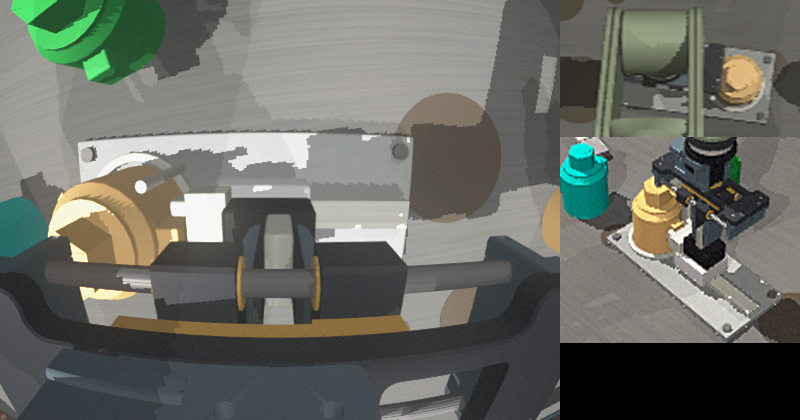

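The gauge followed the hand and the left prong is beside the lug; roughly 4–5 mm remain. I'll creep in from here.

Emit:
{"api": "carry_out", "payload": {
  "commands": [
    [0,0,0,0,-0.5,0,-1],
    [0,0,0,0,-1,0,-1],
    [0,0,0,0,-1.5,0,-1],
    [0,0,0,0,-2,0,-1],
    [0,0,0,0,-2.5,0,-1],
    [0,0,0,0,-2.8,0,-1],
    [0,0,0,0,-3,0,-1],
    [0,0,0,0,-3,0,-1],
    [0,0,0,0,-3,0,-1]
  ]
}}

```text
time_s: 20.85
ee_pos: [537.3, 13.4, 103.0]
ee_rot: [180.0, -0.0, 173.0]
force: [-2.6, 3.6, 5.4]
gripper_width: 13.9
gripper_force: 12.0
```

Emit:
{"api": "carry_out", "payload": {
  "commands": [
    [0,0,0,0,-0.1,0,-1],
    [0,0,0,0,-0.2,0,-1],
    [0,0,0,0,-0.3,0,-1],
    [0,0,0,0,-0.4,0,-1],
    [0,0,0,0,-0.5,0,-1],
    [0,0,0,0,-0.5,0,-1]
  ]
}}

```text
time_s: 21.45
ee_pos: [537.3, 12.9, 103.0]
ee_rot: [180.0, -0.0, 173.0]
force: [-2.3, 3.4, 5.6]
gripper_width: 14.2
gripper_force: 12.0
```

Emit:
{"api": "carry_out", "payload": {
  "commands": [
    [0,0,0,0,-0.1,0,-1],
    [0,0,0,0,-0.2,0,-1],
    [0,0,0,0,-0.3,0,-1],
    [0,0,0,0,-0.4,0,-1],
    [0,0,0,0,-0.5,0,-1],
    [0,0,0,0,-0.5,0,-1]
  ]
}}

```text
time_s: 22.05
ee_pos: [537.2, 12.4, 103.0]
ee_rot: [180.0, -0.0, 173.0]
force: [-1.8, 3.0, 4.5]
gripper_width: 14.0
gripper_force: 12.0
```

Emit:
{"api": "carry_out", "payload": {
  "commands": [
    [0,0,0,0,-0.1,0,-1],
    [0,0,0,0,-0.2,0,-1],
    [0,0,0,0,-0.3,0,-1],
    [0,0,0,0,-0.4,0,-1],
    [0,0,0,0,-0.4,0,-1],
    [0,0,0,0,-0.4,0,-1]
  ]
}}

```text
time_s: 22.65
ee_pos: [537.1, 12.0, 103.0]
ee_rot: [180.0, -0.0, 173.0]
force: [-2.4, 2.1, 5.6]
gripper_width: 13.8
gripper_force: 12.0
```

Emit:
{"api": "carry_out", "payload": {
  "commands": [
    [0,0,0,0,-0.1,0,-1],
    [0,0,0,0,-0.2,0,-1],
    [0,0,0,0,-0.3,0,-1],
    [0,0,0,0,-0.4,0,-1],
    [0,0,0,0,-0.4,0,-1],
    [0,0,0,0,-0.4,0,-1]
  ]
}}

```text
time_s: 23.25
ee_pos: [537.1, 11.6, 103.0]
ee_rot: [180.0, -0.0, 173.0]
force: [-1.4, 3.8, 5.1]
gripper_width: 14.2
gripper_force: 12.0
```

Emit:
{"api": "carry_out", "payload": {
  "commands": [
    [0,0,0,0,-0.1,0,-1],
    [0,0,0,0,-0.2,0,-1],
    [0,0,0,0,-0.3,0,-1],
    [0,0,0,0,-0.3,0,-1],
    [0,0,0,0,-0.3,0,-1]
  ]
}}

```text
time_s: 23.75
ee_pos: [537.0, 11.3, 103.0]
ee_rot: [180.0, -0.0, 173.0]
force: [-2.9, 3.2, 5.0]
gripper_width: 14.2
gripper_force: 12.0
```

Emit:
{"api": "carry_out", "payload": {
  "commands": [
    [0,0,0,0,-0.1,0,-1],
    [0,0,0,0,-0.2,0,-1],
    [0,0,0,0,-0.3,0,-1],
    [0,0,0,0,-0.3,0,-1],
    [0,0,0,0,-0.3,0,-1]
  ]
}}

```text
time_s: 24.25
ee_pos: [537.0, 11.0, 103.0]
ee_rot: [180.0, -0.0, 173.0]
force: [-1.3, 3.7, 5.4]
gripper_width: 13.8
gripper_force: 12.0
```

Emit:
{"api": "carry_out", "payload": {
  "commands": [
    [0,0,0,0,-0.1,0,-1],
    [0,0,0,0,-0.2,0,-1],
    [0,0,0,0,-0.3,0,-1],
    [0,0,0,0,-0.3,0,-1],
    [0,0,0,0,-0.3,0,-1]
  ]
}}

```text
time_s: 24.75
ee_pos: [537.0, 11.0, 103.0]
ee_rot: [180.0, -0.0, 173.0]
force: [-1.9, 3.6, 4.5]
gripper_width: 14.0
gripper_force: 12.0
```

Emit:
{"api": "carry_out", "payload": {
  "commands": [
    [0,0,0,0,-0.1,0,-1],
    [0,0,0,0,-0.2,0,-1],
    [0,0,0,0,-0.3,0,-1],
    [0,0,0,0,-0.3,0,-1],
    [0,0,0,0,-0.3,0,-1]
  ]
}}

```text
time_s: 25.25
ee_pos: [537.0, 11.0, 103.0]
ee_rot: [179.9, -0.0, 173.0]
force: [-1.7, 5.1, 5.8]
gripper_width: 14.1
gripper_force: 12.0
```

```bash
python3 snap.py w5
python3 - <<'E'
import cv2,numpy as np
o=[cv2.resize(cv2.imread(f'pics/{n}.png')[125:305,40:240],None,fx=2,fy=2,interpolation=cv2.INTER_CUBIC) for n in('w4','w5')]
cv2.imwrite('pics/v5.png',np.hstack(o))
E
```

```text
25.25 [-1.000e-01  2.050e+01  1.039e+02  1.000e-01  5.560e+01 -8.310e+01] [ 0.03  0.02 -0.05 -0.05 -0.08  0.01] [537.  11. 103.] [179.94  -0.   172.96]
```

View pics/v5.png

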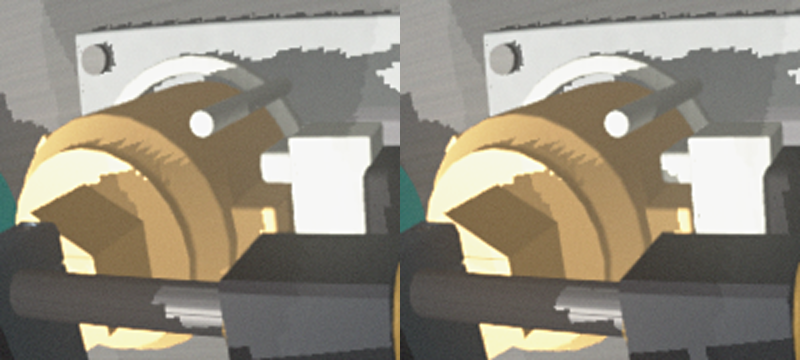

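In the right half the lug's end meets the fork's back, the hand has stopped advancing and the force has risen slightly, so they are in contact. I'll release and withdraw.

Emit:
{"api": "carry_out", "payload": {
  "commands": [
    [0,0,0,0,0,0,-0.6],
    [0,0,0,0,0,0,-0.3],
    [0,0,0,0,0,0,0],
    [0,0,0,0,0,0,0],
    [0,0,0,0,0,0,0],
    [0,0,0,0,0,-10,0],
    [0,0,0,0,0,-30,0],
    [0,0,0,0,0,-60,0],
    [0,0,0,0,0,-100,0],
    [0,0,0,0,0,-140,0],
    [0,0,0,0,0,-180,0],
    [0,0,0,0,0,-190,0],
    [0,0,0,0,0,-190,0],
    [0,0,0,0,0,-190,0]
  ]
}}

```text
time_s: 26.7
ee_pos: [536.3, 10.3, 291.9]
ee_rot: [-180.0, -0.1, 173.0]
force: [0.5, -0.5, -0.6]
gripper_width: 45.6
gripper_force: 0.0
```

Emit:
{"api": "carry_out", "payload": {
  "commands": [
    [0,0,8,50,0,0,0],
    [0,0,16,100,0,0,0],
    [0,0,24,100,0,0,0],
    [0,0,32,100,0,0,0],
    [0,0,40,100,0,0,0],
    [0,0,48,100,0,0,0],
    [0,0,56,100,0,0,0],
    [0,0,64,100,0,0,0],
    [0,0,72,100,0,0,0],
    [0,0,80,100,0,0,0],
    [0,0,88,100,0,0,0],
    [0,0,90,100,0,0,0],
    [0,0,90,100,0,0,0],
    [0,0,90,100,0,0,0]
  ]
}}

```text
time_s: 28.1
ee_pos: [437.1, 22.5, 291.6]
ee_rot: [-179.8, 0.0, 83.0]
force: [-0.2, 0.2, -0.1]
gripper_width: 45.6
gripper_force: 0.0
```

```bash
python3 snap.py w6
python3 - <<'E'
import cv2
a=cv2.imread('pics/w6.png')
cv2.imwrite('pics/w6c.png',cv2.resize(a[30:330,200:560],None,fx=2,fy=2,interpolation=cv2.INTER_CUBIC))
E
```

```text
28.1 [ 1.5  3.3 97.7 -0.  79.2  8.4] [ 0.03 -0.32 -0.56  0.07  0.11  0.15] [437.1  22.5 291.6] [-1.7984e+02  3.0000e-02  8.3020e+01]
```

View pics/w6c.png

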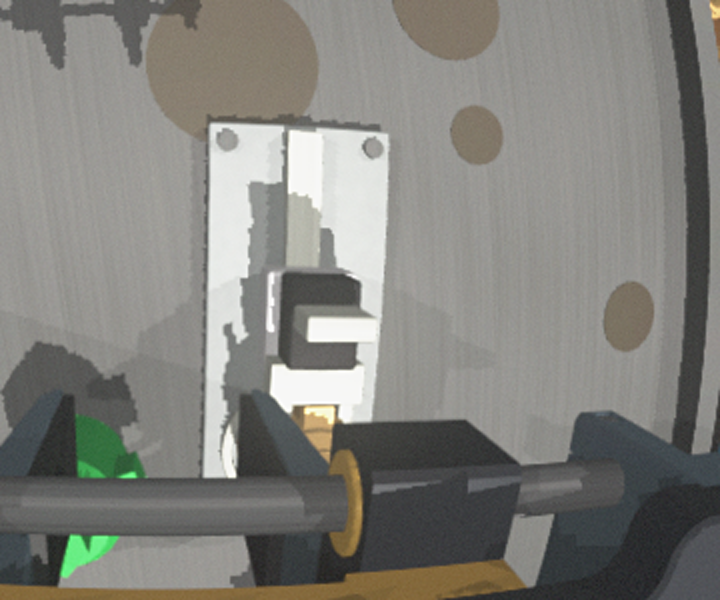

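The view shows the lug at (318,405) touching the fork's bar between the prongs, with no gap visible. The hand is clear.

```bash
python3 -c "
from workcell import *
print(workorder.job_done())"
```

```text
the job is handed in; nothing more can be done
None
```

I turned the core the long way round and let go while the gauge was still drawn back. I then slid the fork up until it rested on the end of the lug. The job is handed in at about 28 s, but no verdict came back.

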